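Start the campsite token timer

ROBOT

A 6-joint arm with a two-finger parallel gripper is mounted at the origin on the work surface. World frame = base frame: x ahead of the robot, y to its left, z up, the work surface at z = 0. Lengths are in mm, angles in degrees, forces in N, time in s.
With the tool pointing down it reaches from about 400 to 825 mm from the base axis. Payload 7 kg.
Tool frame: the origin (TCP) lies at the very end of the fingers, on their centre line; the grasp point (between the pads) lies 19 mm behind it; x points along the fingers, y is the direction in which the jaws open and shut, and the axes are right-handed (so a half turn about x gives the same grasp; the last joint's range is limited). The gripper opens to 88 mm and grips with 3 to 60 N. Pads are 19 mm wide; open, the fingers measure 130 mm over their backs; the gripper's body (78 mm by 193 mm) begins 47 mm behind the grasp point.
Start: joints at [-54.196, 20.546, 0.682, 0, -70.136, -16.507], TCP at [223.039, -637.063, 226.561] pointing down, gripper open.
Joint ranges: [-176.03, 176.03], [-82.01, 121.73], [-58.28, 71.71], [-173.87, 95.51], [-174.79, -0.11], [-173.66, 173.66]. Speed limits (degrees/s): [136.94, 136.94, 172.46, 180, 180, 180].

INTERFACE

Orientations are given as [roll, pitch, yaw] about the fixed x, y, z axes, in that order (R = Rz(yaw) Ry(pitch) Rx(roll)).
In Python, from rig import manip, vision gives the robot as it stands.
- The arm moves only by the shell command python3 -m crank 'ROWS' [FORCE]. ROWS is JSON, a list of rows, each a list of 7 numbers: the turn, a rotation vector about the tool's x, y, z in degrees, then the shift along the tool's x, y, z in m, then the gripper's target within -1 to 1 (shut at 1, half-way at 0, fully open at -1). In form: [[ax, ay, az, dx, dy, dz, jaw], ...]. A call has 1 to 12 rows; each row shifts and turns the commanded pose from where the row before left it, along the tool's axes as they then stand; what a row does not reach is not made up. A row lasts 1/8 s, in which the tool goes at most 62.5 mm and 10.7 degrees, less where a joint would pass 70% of its speed; a pose out of reach is approached as far as the arm can. A call is refused whole if a number of a shift passes 0.0625 or a number of a turn 10.7, either way. A call with a gripper value outside its range is refused whole. The fingers move at their own pace and stop on an object; FORCE is the grip in N (left out, the last holds). Time passes only in rows, so rows that do not move let the fingers close. It gives the time, the measured TCP pose, the force and the opening at its end, in the units of the state.
- manip.state(): the state, without advancing time (a new reading comes with each control period).
- vision.grab_frame(name): name is "scene" or "top" or "wrist"; returns a dict with "color" (400x640x3 uint8, blue, green, red), "range_z" (400x640 float32, mm along the optical axis (not along the pixel's ray), 0 where there is no reading), "vfov" (degrees; the focal length in pixels is half the picture's height over the tangent of half this angle, whatever the lens; pixels are square), "cx", "cy" (the principal point, pixels), "rvec" (rotation vector, rad) and "tvec" (3), from world to camera coordinates, as OpenCV has them. Camera axes: x right, y down, z forward; pixel columns grow to the right and rows downward; lengths in mm; the calibration is good to about 2 mm. The wrist camera is an equidistant fisheye: a pixel r from the principal point sees the ray r / f radians off the axis. A picture is of the moment at which its call begins.
- manip.hand_in(): hands the job in, once; it reports no verdict.
The state is a dict: "time_s": time; "joint_pos": joint angles; "qvel": joint speeds; "joint_efforts": joint torques, N m; "eef_pos": TCP position; "eef_rot": TCP orientation; "ft_force": force on the tool from outside, world axes, zero at the start; "torque": the same for the moment, N m; "gripper_width": opening from 0.0 (shut) to 1.0 (fully open).
Only numpy, scipy, OpenCV 4.12 (cv2) and the standard library are available. Lean on these libraries where they do the work, as an engineer would, in place of code of your own. Each camera call takes 0.05 s, during which the arm holds its last target. There are 200 camera calls.

TASK

Start the token timer: first put the brass token standing in the wooden rack through the slot on top of the grey box, so that it drops right inside. Then turn the box's black knob until its pointer lines up with the raised metal index tab beside it, and let go. Do not push or knock over the other goods on the table.

Things in the scene. Friction and masses are not known exactly. Their poses are not given: they have to be found in the camera images.
- disc_center (a point): Centre of the loose brass token: a round disc 50 mm in diameter and 10 mm thick, about 60 g, standing on edge in the rack. Its own y axis is normal to the flat faces (level at the start); the x and z axes lie in the disc and may roll. At the start the centre is 29 mm above the table.
- rack: Fixed wooden rack, 70 mm (x) by 40 mm (y) and 16 mm high, origin under its centre on the table. Its groove runs along its x, is 13 mm wide with closed ends 56 mm apart, and its floor is 4 mm above the table; the token stands in it with its faces towards the rack's +y and -y and sticks out 38 mm above the rack.
- timer: Fixed grey timer box, 130 mm (x) by 250 mm (y), flat top 85 mm above the table, origin under its centre on the table. The slot lies 77.5 mm towards its +y, the knob's axis 50 mm towards its -y.
- slot (a point): Centre of the slot's mouth, at the top face of the 4 mm steel slot plate (80 x 60 mm), 89 mm above the table; axes as the timer's. The slot is 58 mm long along the timer's x and 16 mm wide along its y, and opens below the plate into a closed chute 68 mm by 40 mm, whose floor is 83 mm below the mouth: a token let go in the slot falls in.
- knob_grip (a point): Point on the knob's upright axis at the height to grip, 120 mm above the table (11 mm below the knob's top). The knob is a round skirt (52 mm wide, 8 mm high, underside 89 mm above the table) carrying an upright bar 15 mm thick that reaches 25 mm behind the axis and 28 mm ahead of it to a pointed nose, 34 mm high. The x axis of this point points along the bar to the nose (a white line on top marks that half); it turns with the knob.
- pointer (a point): The knob's nose, 28 mm from the knob's axis along the bar, at the same height as knob_grip; axes as knob_grip's.
- knob (a joint): Knob angle in rad, growing clockwise seen from above. At 0 the pointer stands 1.9 rad anticlockwise of the timer's +x; it turns freely up to a stop at 3.3 and stays where it is left (friction about 0.05 N m). The index always lies clockwise of the starting pointer, by 0.7 to 2.4 rad.
- index: Flat aluminium index plate under the knob, fixed for the episode but set to a different angle each time; origin on the knob's axis, 86 mm above the table. Its x axis points from the knob's axis to its single tab, which reaches from 30 to 50 mm out, is 10 mm wide and 4 mm high (its top 90 mm above the table).
- compass: Bystander, to be left alone: loose base-plate compass (clear plate 100 x 65 mm, round capsule, 16 mm high); origin under its centre, on the table.
- tablets: Bystander, to be left alone: small white jar, 32 mm wide, 62 mm high; origin under its centre, on the table.
- tablets2: Bystander, to be left alone: second small white jar, 32 mm wide, 62 mm high; origin under its centre, on the table.
- mug: Bystander, to be left alone: open steel mug, 80 mm wide, 75 mm high; origin under its centre, on the table.
- fuel_can: Bystander, to be left alone: can, 90 mm wide, 100 mm high; origin under its centre, on the table.
- ration_tin: Bystander, to be left alone: flat tin 100 x 70 x 35 mm; origin under its centre, on the table.
- lantern: Bystander, to be left alone: camp lantern, 72 mm wide, 105 mm high; origin under its centre, on the table.
Mind the look-alikes: they are no part of the job. Leave any turquoise look-alike of the part that bears disc_center alone.

How it is judged (in metres and radians):
On the way, in this order (a step that is already met when the one before it is completed fails the run):
1. the token has dropped through the slot into the box (z of disc_center in the frame of slot below -0.032 m and horizontal distance between disc_center and slot below 0.04 m), for 0.2 s.
2. the knob's pointer is lined up with the index tab (y of pointer in the frame of index between -0.005 and 0.005 m and x of pointer in the frame of index above 0.02 m), for 0.2 s.
At the end, for the whole second after the job is handed in: The token lies inside the timer box, its centre at least 32 mm below the slot's mouth and within 40 mm of it sideways; the knob is still and its nose lies within 5 mm (about 10 degrees) to either side of the index tab's centre line, on the tab's side (all of step 1 and all of step 2 and velocity of joint knob between -0.1 and 0.1 rad/s); the robot touches nothing.
It fails at once if one of the other goods is pushed more than 30 mm or knocked over (distance of any of compass, tablets, tablets2, mug, fuel_can, ration_tin, lantern from where it was at the start of the episode above 0.03 m or angle between any of compass, tablets, tablets2, mug, fuel_can, ration_tin, lantern's own z axis and vertical above 0.5 rad).
It also fails if it takes over 61 s, if anything falls off the work surface, if the arm or the gripper's body presses on something with over 40 N, if the wrist force passes 120 N, or if a joint passes its speed limit or range.

## Working session

There is one attempt and no reset: what is moved stays moved. The work goes in short steps, Python scripts to look and compute and a shell command to move; the robot and the scene stay as the last step left them, time stands still between calls to the robot, and variables do not carry over. Pictures are saved under pics/ and viewed, about 8 in all and at most 12, crops included, and the job is handed in when it is done.

```bash
mkdir -p pics; ls; cat > h.py <<'E'
import numpy as np, cv2
from rig import manip, vision
def K(f):
    h=f["color"].shape[0]; fl=h/2/np.tan(np.radians(f["vfov"])/2); return fl
def ray(f,u,v,fish=False):
    fl=K(f); x=(u-f["cx"])/fl; y=(v-f["cy"])/fl
    if fish:
        r=np.hypot(x,y); s=np.sin(r)/max(r,1e-9); d=np.array([x*s,y*s,np.cos(r)])
    else: d=np.array([x,y,1.])
    R=cv2.Rodrigues(np.array(f["rvec"],float))[0]; t=np.array(f["tvec"],float).ravel()
    return -R.T@t, R.T@d
def onz(f,u,v,z,fish=False):
    o,d=ray(f,u,v,fish); return o+d*(z-o[2])/d[2]
def cloud(f):
    h,w=f["range_z"].shape; fl=K(f); v,u=np.mgrid[:h,:w]; z=f["range_z"]
    P=np.stack([(u-f["cx"])/fl*z,(v-f["cy"])/fl*z,z],-1)
    R=cv2.Rodrigues(np.array(f["rvec"],float))[0]; t=np.array(f["tvec"],float).ravel()
    return (P-t)@R
def proj(f,P):
    R=cv2.Rodrigues(np.array(f["rvec"],float))[0]; c=R@np.array(P,float)+np.array(f["tvec"],float).ravel()
    return c[:2]/c[2]*K(f)+[f["cx"],f["cy"]]
E
python3 - <<'E'
from h import *; import pickle
print(manip.state())
for n in("scene","top","wrist"):
    f=vision.grab_frame(n); cv2.imwrite(f"pics/{n}0.png",f["color"]); pickle.dump(f,open(f"{n}0.pkl","wb"))
    print(n,{k:f[k] for k in f if k not in("color","range_z")})
E
```

```text
pics
{'time_s': 0.0, 'joint_pos': array([-5.41961704e+01,  2.05919875e+01,  6.32224709e-01, -1.96884563e-02,
       -7.01364921e+01, -1.65089850e+01]), 'qvel': array([ 0.06756572, -0.06446026, -0.01276794, -0.03116979,  0.08500663,
       -0.02274004]), 'joint_efforts': array([ 6.44206175e-04, -5.82722890e+01,  2.93045729e+01,  6.99727133e+00,
        6.83208142e-03, -1.44741675e-04]), 'eef_pos': array([ 222.86258119, -636.61078333,  225.60605495]), 'eef_rot': array([ 95.62629282,  89.90198121, 114.91443209]), 'ft_force': array([ 0.24052499,  0.03673649, -0.68961268]), 'torque': array([ 0.04437305, -0.00450664, -0.00971716]), 'gripper_width': 0.9999418988415233}
scene {'vfov': 53.524775370005145, 'cx': 316.8257745257566, 'cy': 200.80002825518594, 'rvec': array([ 1.23095799,  2.14278978, -1.05741407]), 'tvec': array([ 301.20087729, -224.27428908, 1458.03003535])}
top {'vfov': 52.423481203118165, 'cx': 323.32433184363157, 'cy': 199.5626747012012, 'rvec': array([ 2.13359955, -2.19582728,  0.07016564]), 'tvec': array([  44.07559131,  581.26802839, 1155.95127763])}
wrist {'vfov': 65.70646984690485, 'cx': 320.751137333869, 'cy': 194.94482084542824, 'rvec': array([-1.72426298, -2.43150284, -0.31102731]), 'tvec': array([673.99885624, -30.82432301, 389.56814647])}
```

View pics/top0.png

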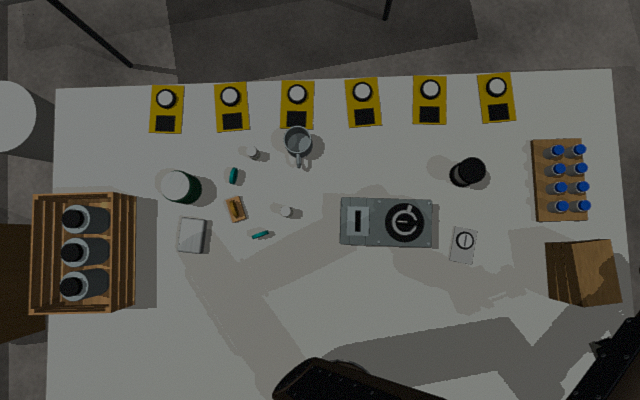

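View pics/scene0.png

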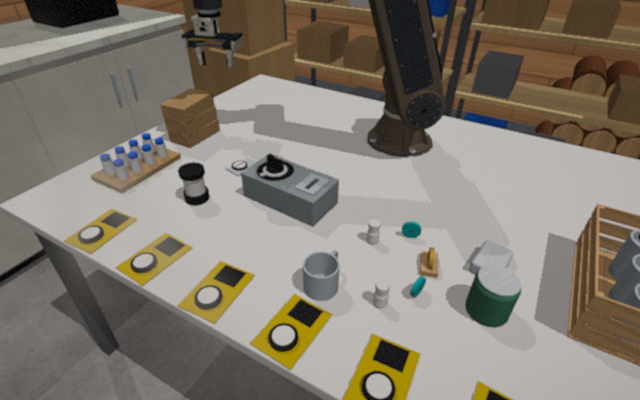

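The top view shows the brass token in the wooden rack at about (235,208). There are turquoise look-alikes at (232,175) and (260,234), the timer is at (387,222) with its slot at (357,220) and knob at (404,222), and the jars are at (252,152) and (287,211). The token meant is the brass one in the rack. I'll confirm that in an enlarged crop.

```bash
python3 - <<'E'
from h import *; import pickle
f=pickle.load(open("top0.pkl","rb")); c=f["color"]
a=cv2.resize(c[140:250,210:300],None,fx=5,fy=5,interpolation=cv2.INTER_CUBIC)
b=cv2.resize(c[190:255,335:440],(int(105*3.4),int(65*3.4)),interpolation=cv2.INTER_CUBIC)
b=cv2.convertScaleAbs(b,alpha=1.6)
im=np.zeros((550,800,3),np.uint8); im[:a.shape[0],:450]=a[:, :450]; im[:b.shape[0],450:450+350]=b[:,:350]
cv2.imwrite("pics/crop1.png",im)
for n,p in dict(rack=(235,208,16),tokT=(235,208,54),slot=(357,220,89),knob=(404,222,131),jar2=(287,209,62),jar1=(251,151,62)).items(): print(n,onz(f,*p).round(1))
P=cloud(f); print(P[208,235],P[222,345],P[240,300])
hsv=cv2.cvtColor(c,cv2.COLOR_BGR2HSV); print(hsv[203:214,228:243].reshape(-1,3)[::6].tolist())
# timer top: points with z near 85
m=((P[...,2]>78)&(P[...,2]<96)); m[:,:330]=0;m[:,445:]=0;m[:190]=0;m[255:]=0
q=P[m][:,:2].astype(np.float32); print(len(q)); r=cv2.minAreaRect(q); print(r)
E
```

```text
rack [566.  288.4  16. ]
tokT [563.2 279.2  54. ]
slot [517.8 -64.6  89. ]
knob [ 507.6 -185.1  131. ]
jar2 [555.4 129.8  62. ]
jar1 [724.9 229.8  62. ]
[564.35002318 282.94809738  38.45495279] [513.41298163 -31.78028194  85.44510744] [466.85205328 100.15269722  -0.52126807]
[[17, 143, 107], [22, 218, 34], [18, 133, 115], [20, 206, 104], [15, 132, 79], [17, 140, 109], [23, 230, 41], [15, 147, 78], [21, 198, 112], [16, 140, 80], [15, 129, 109], [23, 211, 46], [17, 147, 80], [21, 208, 120], [17, 159, 61], [15, 75, 112], [20, 185, 73], [16, 152, 77], [18, 168, 112], [18, 149, 41], [18, 22, 117], [20, 194, 96], [17, 134, 78], [16, 148, 105], [19, 232, 33], [30, 15, 118], [20, 200, 88], [18, 132, 77]]
3913
((511.6942443847656, -143.23193359375), (249.3647918701172, 130.1912078857422), 86.4359359741211)
```

View pics/crop1.png

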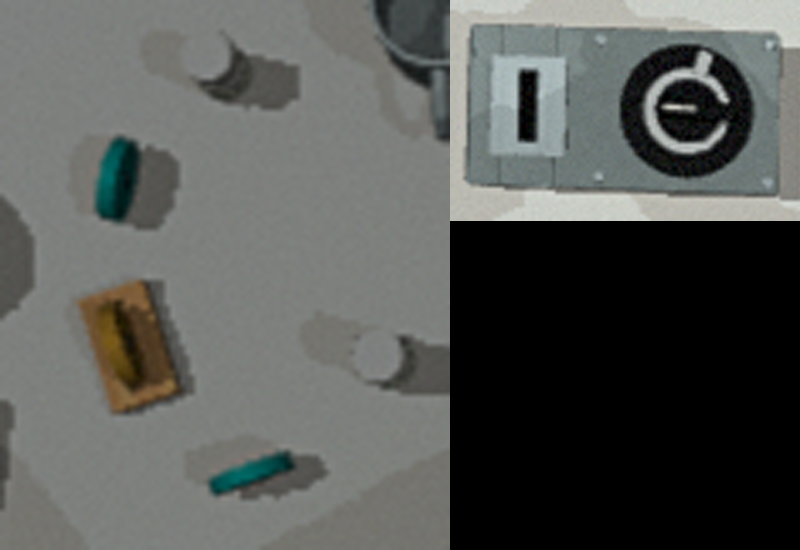

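The crop confirms the brass token in the wooden rack as the target (crop (122,345)). The two turquoise discs are the look-alikes. The slot runs vertically at crop (527,105), the knob's white line points left, and the index tab is at crop (705,62). Next I'll measure poses.

```bash
python3 - <<'E'
from h import *; import pickle
f=pickle.load(open("top0.pkl","rb")); c=f["color"]; P=cloud(f)
print("cam",ray(f,320,200)[0])
hsv=cv2.cvtColor(c,cv2.COLOR_BGR2HSV)
def win(m,u0,u1,v0,v1):
    w=np.zeros_like(m);w[v0:v1,u0:u1]=m[v0:v1,u0:u1];return w
def rect(m,z):
    v,u=np.nonzero(m); q=np.array([onz(f,a,b,z)[:2] for a,b in zip(u,v)],np.float32); return len(q),q.mean(0),cv2.minAreaRect(q)
br=(hsv[...,0]<28)&(hsv[...,1]>90)
br=win(br,220,252,190,230)
tok=br&(hsv[...,1]>175)&(hsv[...,0]>=19)
print("rack",rect(br,16)); 
print("rack z",(br&(P[...,2]<22)&(P[...,2]>10)).sum(), cv2.minAreaRect(P[br&(P[...,2]<20)&(P[...,2]>12)][:,:2].astype(np.float32)))
t=br&(P[...,2]>28); q=P[t]; print("tok",t.sum(),q.mean(0),q.max(0)[2], cv2.fitLine(q[:,:2].astype(np.float32),cv2.DIST_L2,0,.01,.01).ravel())
dark=hsv[...,2]<40
print("slot",rect(win(dark,351,364,205,235),89))
k=win(dark,380,430,195,250); print("disc",rect(k,86))
hi=(P[...,2]>120)&(P[...,2]<140); hi=win(hi,385,425,200,245); q=P[hi]; print("bar",hi.sum(),q.mean(0), cv2.minAreaRect(q[:,:2].astype(np.float32)),cv2.fitLine(q[:,:2].astype(np.float32),cv2.DIST_L2,0,.01,.01).ravel())
for n,(u0,u1,v0,v1,z0) in dict(can=(155,205,165,210,90),lantern=(445,495,150,195,95),jar2=(275,297,200,222,50),jar1=(240,262,142,165,50),tin=(170,215,210,260,25),mug=(275,320,120,170,65)).items():
    m=win(P[...,2]>z0,u0,u1,v0,v1); print(n,P[m].mean(0).round(), P[m].min(0).round(),P[m].max(0).round())
te=(hsv[...,0]>80)&(hsv[...,0]<100)&(hsv[...,1]>150)
for w in ((220,245,160,190),(245,275,222,245)):
    m=win(te,*w); print("teal",P[m].mean(0).round(),P[m].min(0).round(),P[m].max(0).round())
E
```

```text
cam [4.77639437e+02 1.04934416e+00 1.20328633e+03]
rack (325, array([563.5934 , 286.95413], dtype=float32), ((563.5028686523438, 287.0942077636719), (70.02196502685547, 40.028812408447266), 17.798389434814453))
rack z 214 ((563.7537841796875, 287.4916076660156), (69.97402954101562, 39.29808807373047), 17.37778091430664)
tok 90 [562.87333    285.93009804  46.09132048] 58.63779376924649 [9.6183783e-01 2.7362013e-01 5.6287335e+02 2.8593008e+02]
slot (92, array([514.35736, -65.14825], dtype=float32), ((515.173583984375, -64.55198669433594), (10.924759864807129, 54.71377944946289), 87.97422790527344))
disc (905, array([ 506.7351 , -193.64557], dtype=float32), ((509.00421142578125, -192.8782196044922), (103.70451354980469, 103.86170959472656), 88.30262756347656))
bar 114 [ 508.14571817 -192.02662435  131.40409499] ((508.63177490234375, -191.0843963623047), (52.00389862060547, 15.057584762573242), 83.41952514648438) [ 1.0900107e-01  9.9404162e-01  5.0814572e+02 -1.9202663e+02]
can [626. 428. 110.] [478.   1.  90.] [ 672.  474. 1203.]
lantern [ 641. -371.  129.] [ 478. -416.   95.] [6.790e+02 1.000e+00 1.203e+03]
jar2 [550. 133.  75.] [478.   1.  54.] [ 564.  150. 1203.]
jar1 [720. 224.  87.] [478.   1.  54.] [ 740.  245. 1203.]
tin [490. 407.  49.] [438.   1.  25.] [ 543.  454. 1203.]
mug [731.  91. 142.] [478.   1.  65.] [ 789.  136. 1203.]
teal [659. 288.  40.] [639. 281.  16.] [681. 297.  54.]
teal [486. 208.  70.] [477.   1.  35.] [ 496.  235. 1203.]
```

```bash
cat >> h.py <<'E'
from scipy.spatial.transform import Rotation as Ro
def go(tx,ty,tz,jawdeg):
    """report turn about tool axes, then shift in the turned tool axes, mm"""
    s=manip.state(); p=s["eef_pos"]; R=Ro.from_euler("xyz",s["eef_rot"],degrees=True)
    a=np.radians(jawdeg)
    best=None
    for sg in(1,-1):
        y=sg*np.array([np.cos(a),np.sin(a),0]); x=np.array([0,0,-1.]); T=Ro.from_matrix(np.stack([x,y,np.cross(x,y)],1))
        d=(R.inv()*T).as_rotvec(degrees=True)
        sh=T.inv().apply(np.array([tx,ty,tz])-p)
        print("turn",d.round(2),"then shift",sh.round(1))
    print("t",s["time_s"],"p",p.round(1),"jawdir",R.apply([0,1,0]).round(3),"x",R.apply([1,0,0]).round(3),"q",s["joint_pos"].round(0),"F",s["ft_force"].round(1),"w",round(s["gripper_width"],3))
E
python3 -c "
from h import *
go(563.6,287.2,160,107.6)"
```

```text
turn [ 1.69 -0.01 -0.07] then shift [ 65.8 777.7 604.1]
turn [-1.7831e+02  1.1000e-01 -1.0000e-02] then shift [  65.8 -777.7 -604.1]
t 0.15 p [ 222.9 -636.7  225.8] jawdir [-0.33   0.944  0.001] x [-0.001  0.001 -1.   ] q [-54.  21.   1.  -0. -70. -17.] F [ 0.5 -0.5  0.1] w 0.997
```

```bash
python3 -m crank '[[1.7,0,0,0,0,0,-1],[0,0,0,0,0.0486,0.0378,-1],[0,0,0,0,0.0486,0.0378,-1],[0,0,0,0,0.0486,0.0378,-1],[0,0,0,0,0.0486,0.0378,-1],[0,0,0,0,0.0486,0.0378,-1],[0,0,0,0,0.0486,0.0378,-1],[0,0,0,0,0.0486,0.0378,-1],[0,0,0,0,0.0486,0.0378,-1],[0,0,0,0,0.0486,0.0378,-1],[0,0,0,0,0.0486,0.0378,-1],[0,0,0,0,0.0486,0.0378,-1]]' && python3 -m crank '[[0,0,0,0,0.0486,0.0378,-1],[0,0,0,0,0.0486,0.0378,-1],[0,0,0,0,0.0486,0.0378,-1],[0,0,0,0,0.0486,0.0378,-1],[0,0,0,0,0.0486,0.0378,-1],[0,0,0,0,0,0,-1],[0,0,0,0,0,0,-1]]'; python3 - <<'E'
from h import *; import pickle
go(563.6,287.2,160,107.6)
f=vision.grab_frame("wrist"); cv2.imwrite("pics/w1.png",f["color"]); pickle.dump(f,open("w1.pkl","wb"))
E
```

```text
time_s: 1.65
eef_pos: [458.1, 0.4, 227.1]
eef_rot: [2.5, 89.9, 20.1]
ft_force: [2.0, -0.8, -0.0]
gripper_width: 1.003
time_s: 2.52
eef_pos: [564.1, 287.0, 225.9]
eef_rot: [-157.3, 89.9, -139.7]
ft_force: [0.0, -0.5, 0.7]
gripper_width: 1.001
turn [-0.02 -0.07  0.03] then shift [65.9  0.4 -0.4]
turn [1.7998e+02 5.0000e-02 1.1000e-01] then shift [65.9 -0.4  0.4]
t 2.525 p [564.1 287.  225.9] jawdir [-0.302  0.953 -0.001] x [-0.001 -0.001 -1.   ] q [  45.   17.   -5.   -0.  -68. -117.] F [ 0.  -0.5  0.7] w 1.001
```

View pics/w1.png

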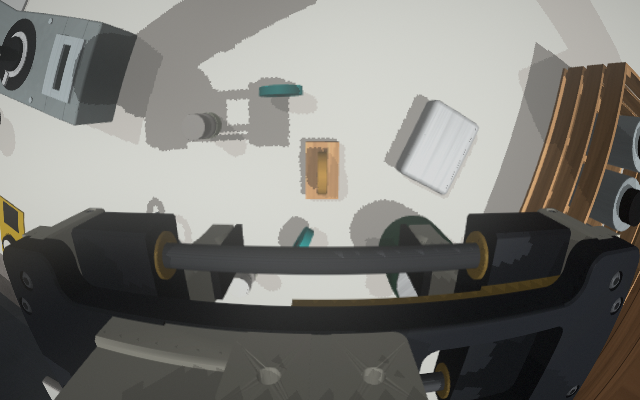

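```bash
python3 - <<'E'
from h import *; import pickle
f=pickle.load(open("w1.pkl","rb")); hsv=cv2.cvtColor(f["color"],cv2.COLOR_BGR2HSV)
m=np.zeros(hsv.shape[:2],bool); w=(hsv[...,0]<28)&(hsv[...,1]>80); m[130:210,290:350]=w[130:210,290:350]
v,u=np.nonzero(m); q=np.array([onz(f,a,b,16,True)[:2] for a,b in zip(u,v)],np.float32); print("rack@16",cv2.minAreaRect(q))
print(hsv[168,300:345].tolist())
t=m&(hsv[...,0]>=17)&(hsv[...,1]>165)
n,l,st,ce=cv2.connectedComponentsWithStats(t.astype(np.uint8)); i=1+st[1:,4].argmax(); print(st[i],ce[i])
r=cv2.minAreaRect(np.argwhere(l==i)[:,::-1].astype(np.float32)); print(r)
for z in(29,54): print("tok",z,onz(f,*ce[i],z,True).round(1))
print("cam",ray(f,320,200)[0].round())
E
```

```text
rack@16 ((560.8770751953125, 287.5088806152344), (69.14378356933594, 38.39632797241211), 17.08478546142578)
[[30, 8, 191], [21, 12, 152], [17, 15, 154], [19, 13, 154], [23, 13, 153], [14, 47, 157], [15, 83, 157], [14, 94, 154], [15, 90, 142], [15, 89, 140], [15, 89, 140], [14, 90, 142], [14, 89, 141], [15, 89, 140], [15, 90, 139], [14, 87, 141], [14, 90, 141], [16, 107, 152], [18, 127, 167], [18, 130, 176], [18, 130, 175], [18, 130, 175], [18, 130, 175], [18, 129, 174], [18, 130, 174], [18, 130, 174], [18, 121, 164], [16, 108, 173], [15, 103, 191], [15, 103, 200], [15, 100, 186], [15, 99, 182], [15, 100, 183], [14, 101, 185], [15, 100, 183], [15, 100, 181], [15, 99, 180], [15, 101, 182], [16, 70, 190], [17, 33, 196], [21, 13, 199], [20, 12, 198], [21, 13, 198], [20, 12, 198], [26, 9, 209]]Traceback (most recent call last):
  File "<stdin>", line 7, in <module>
ValueError: attempt to get argmax of an empty sequence
```

```bash
python3 - <<'E'
from h import *; import pickle
f=pickle.load(open("w1.pkl","rb")); hsv=cv2.cvtColor(f["color"],cv2.COLOR_BGR2HSV)
t=np.zeros(hsv.shape[:2],np.uint8); w=(hsv[...,1]>112)&(hsv[...,0]>=17)&(hsv[...,0]<28); t[135:205,308:338]=w[135:205,308:338]
v,u=np.nonzero(t); q=np.array([onz(f,a,b,50,True)[:2] for a,b in zip(u,v)],np.float32)
print(len(u),u.min(),u.max(),v.min(),v.max(),cv2.minAreaRect(q)); R=f["range_z"]; print([R[v,322] for v in range(140,205,4)])
for z,(a,b) in {29:(322,v.min()),28:(322,v.max())}.items(): print(onz(f,a,b,z,True).round(1))
print(onz(f,322,170,54,True).round(1),"cam",ray(f,320,200)[0].round())
go(562.2,287.4,24,107.5)
E
```

```text
307 318 326 158 193 ((560.8006591796875, 287.53338623046875), (39.16651916503906, 8.863785743713379), 17.517480850219727)
[np.float32(380.00256), np.float32(363.48785), np.float32(377.77936), np.float32(349.6202), np.float32(342.2362), np.float32(337.21826), np.float32(336.81967), np.float32(335.96942), np.float32(334.22296), np.float32(335.85666), np.float32(336.6152), np.float32(340.22235), np.float32(343.9856), np.float32(351.2127), np.float32(378.9403), np.float32(398.83188), np.float32(399.2558)]
[544.8 282.5  29. ]
[584.7 295.2  28. ]
[554.1 285.3  54. ] cam [500. 267. 384.]
turn [ 0.06 -0.03  0.01] then shift [202.4   1.5  -1.5]
turn [-1.7994e+02 -2.0000e-02 -5.0000e-02] then shift [202.4  -1.5   1.5]
t 2.575 p [564.1 286.4 226.4] jawdir [-0.302  0.953 -0.   ] x [-0. -0. -1.] q [  45.   17.   -5.   -0.  -68. -117.] F [-1.  -0.1 -0.2] w 1.0
```

```bash
python3 -m crank '[[0,0,0,0.05,0.001,-0.002,-1],[0,0,0,0.05,0,0,-1],[0,0,0,0.05,0,0,-1],[0,0,0,0.03,0,0,-1],[0,0,0,0.022,0,0,-1],[0,0,0,0,0,0,-1],[0,0,0,0,0,0,0.4],[0,0,0,0,0,0,0.4],[0,0,0,0,0,0,0.4],[0,0,0,0,0,0,0.4]]' 10 && python3 -m crank '[[0,0,0,0,0,0,0.7],[0,0,0,0,0,0,0.8],[0,0,0,0,0,0,1],[0,0,0,0,0,0,1],[0,0,0,0,0,0,1],[0,0,0,0,0,0,1]]' 15; python3 -c "
from h import *
go(562.2,287.4,24,107.5)"
```

```text
time_s: 3.82
eef_pos: [562.4, 287.5, 25.1]
eef_rot: [26.6, 90.0, 44.2]
ft_force: [-0.4, -0.2, -1.0]
gripper_width: 0.608
time_s: 4.58
eef_pos: [562.2, 287.4, 24.5]
eef_rot: [-171.3, 90.0, -153.7]
ft_force: [-0.0, -0.1, -0.0]
gripper_width: 0.109
turn [ 0.1 -0.   0. ] then shift [ 0.5  0.  -0. ]
turn [-1.799e+02 -0.000e+00 -1.000e-02] then shift [ 0.5 -0.   0. ]
t 4.575 p [562.2 287.4  24.5] jawdir [-0.302  0.953 -0.   ] x [-0. -0. -1.] q [  45.   27.  -18.   -0.  -45. -117.] F [-0.  -0.1 -0. ] w 0.109
```

```bash
python3 -m crank '[[0,0,0,0,0,0,1],[0,0,0,0,0,0,1],[0,0,0,-0.02,0,0,1],[0,0,0,-0.04,0,0,1],[0,0,0,-0.05,0,0,1],[0,0,0,-0.05,0,0,1],[0,0,0,0,0,0,1],[0,0,0,0,0,0,1]]' 30; python3 - <<'E'
from h import *; import pickle
go(515.9,-65.2,184,86.4)
f=vision.grab_frame("top"); pickle.dump(f,open("t2.pkl","wb")); g=vision.grab_frame("scene"); pickle.dump(g,open("s2.pkl","wb"))
w=vision.grab_frame("wrist")["color"]
u,v=proj(g,[562,287,170]).astype(int); a=g["color"][max(v-60,0):v+60,u-70:u+70]
im=np.zeros((600,800,3),np.uint8); a=cv2.resize(a,None,fx=4,fy=4)[:,:480]; im[:a.shape[0],:a.shape[1]]=a; 
b=cv2.resize(w[150:400,160:480],(320,250)); im[:250,480:]=b
cv2.imwrite("pics/c2.png",im)
E
```

```text
time_s: 5.58
eef_pos: [561.8, 287.1, 184.1]
eef_rot: [145.9, 90.0, 163.4]
ft_force: [-0.5, -0.0, -1.9]
gripper_width: 0.112
turn [ 2.118e+01 -3.000e-02 -1.000e-02] then shift [ 1.000e-01 -3.545e+02 -2.360e+01]
turn [-1.5882e+02  2.0000e-02 -5.0000e-02] then shift [1.000e-01 3.545e+02 2.360e+01]
t 5.575 p [561.8 287.1 184.1] jawdir [-0.302  0.953  0.   ] x [-0.001  0.    -1.   ] q [  45.   18.   -9.   -0.  -63. -117.] F [-0.5 -0.  -1.9] w 0.112
```

View pics/c2.png

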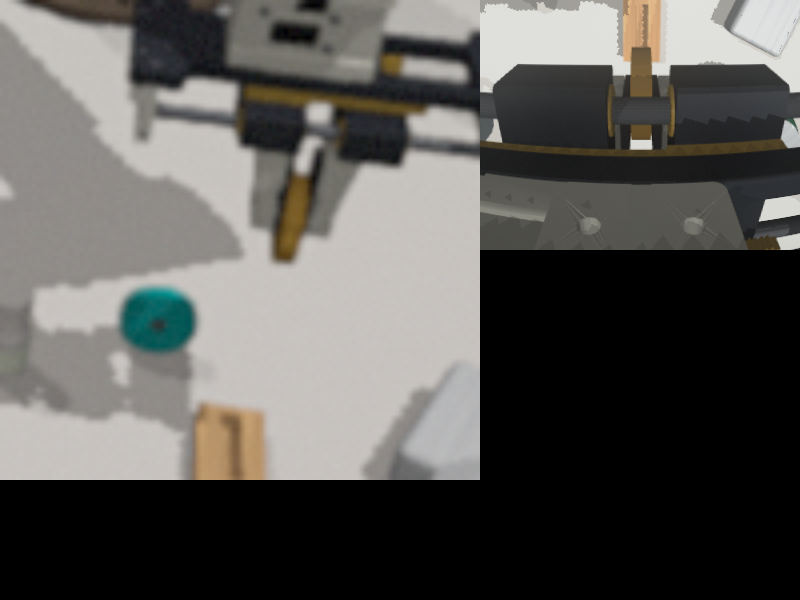

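```bash
python3 -m crank '[[5.3,0,0,0,0,0,1],[5.3,0,0,0,0,0,1],[5.3,0,0,0,0,0,1],[5.3,0,0,0,0,0,1],[0,0,0,0,-0.05,-0.003,1],[0,0,0,0,-0.06,-0.004,1],[0,0,0,0,-0.06,-0.004,1],[0,0,0,0,-0.06,-0.004,1],[0,0,0,0,-0.06,-0.004,1],[0,0,0,0,-0.04,-0.0036,1],[0,0,0,0,-0.0245,-0.001,1],[0,0,0,0,0,0,1]]'; python3 -m crank '[[0,0,0,0,0,0,1],[0,0,0,0,0,0,1]]'; python3 - <<'E'
from h import *; import pickle
go(515.9,-65.2,184,86.4)
f=vision.grab_frame("wrist"); pickle.dump(f,open("w3.pkl","wb")); t=vision.grab_frame("top"); pickle.dump(t,open("t3.pkl","wb"))
hsv=cv2.cvtColor(f["color"],cv2.COLOR_BGR2HSV)
m=np.zeros(hsv.shape[:2],np.uint8); m[190:300,305:340]=((hsv[...,0]>=14)&(hsv[...,0]<28)&(hsv[...,1]>110))[190:300,305:340]
rows=[(v,m[v].sum(), np.nonzero(m[v])[0].mean().round(1) if m[v].any() else 0) for v in range(190,300,4)]; print(rows)
v=np.nonzero(m[:,319:324].any(1))[0]; print("v",v.min(),v.max())
o,d1=ray(f,321,v.min(),True); _,d2=ray(f,321,v.max(),True)
s=manip.state(); R=Ro.from_euler("xyz",s["eef_rot"],degrees=True); L=lambda q:R.inv().apply(q)
print("cam in tool",L(o-s["eef_pos"]).round(1),"d1",L(d1).round(3),"d2",L(d2).round(3))
c=f["color"]; im=cv2.resize(c,(800,500)); cv2.imwrite("pics/w3.png",im)
E
```

```text
time_s: 7.22
eef_pos: [515.6, -66.5, 183.6]
eef_rot: [-163.1, 89.9, -166.8]
ft_force: [0.1, 0.3, -0.7]
gripper_width: 0.114
time_s: 7.48
eef_pos: [516.5, -64.2, 184.2]
eef_rot: [-167.9, 90.0, -171.4]
ft_force: [0.1, -0.4, -0.8]
gripper_width: 0.112
turn [ 0.05 -0.03  0.01] then shift [ 0.2 -1.  -0.5]
turn [-1.7995e+02 -1.0000e-02 -5.0000e-02] then shift [0.2 1.  0.5]
t 7.475 p [516.5 -64.2 184.2] jawdir [ 0.062  0.998 -0.   ] x [-0.001 -0.    -1.   ] q [  15.    8.  -22.   -0.  -60. -108.] F [ 0.1 -0.4 -0.8] w 0.112
[(190, np.uint64(0), 0), (194, np.uint64(0), 0), (198, np.uint64(0), 0), (202, np.uint64(8), np.float64(315.8)), (206, np.uint64(7), np.float64(315.0)), (210, np.uint64(17), np.float64(320.1)), (214, np.uint64(18), np.float64(320.5)), (218, np.uint64(20), np.float64(320.5)), (222, np.uint64(20), np.float64(320.5)), (226, np.uint64(20), np.float64(320.5)), (230, np.uint64(22), np.float64(320.5)), (234, np.uint64(22), np.float64(320.5)), (238, np.uint64(22), np.float64(320.5)), (242, np.uint64(22), np.float64(320.5)), (246, np.uint64(21), np.float64(321.0)), (250, np.uint64(0), 0), (254, np.uint64(0), 0), (258, np.uint64(0), 0), (262, np.uint64(0), 0), (266, np.uint64(0), 0), (270, np.uint64(0), 0), (274, np.uint64(0), 0), (278, np.uint64(22), np.float64(320.5)), (282, np.uint64(20), np.float64(321.5)), (286, np.uint64(18), np.float64(320.5)), (290, np.uint64(0), 0), (294, np.uint64(0), 0), (298, np.uint64(0), 0)]
v 202 288
cam in tool [-1.577e+02  1.000e-01 -6.730e+01] d1 [0.962 0.001 0.272] d2 [0.851 0.001 0.526]
```

View pics/w3.png

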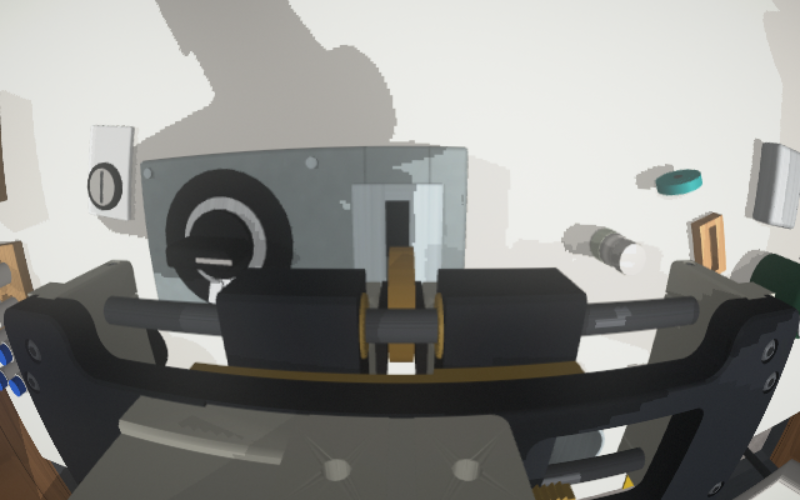

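```bash
python3 - <<'E'
from h import *; import pickle
f=pickle.load(open("w3.pkl","rb")); g=cv2.cvtColor(f["color"],cv2.COLOR_BGR2GRAY).astype(int)
print("row170",g[170,275:365].tolist()); print("col318",g[135:200,318].tolist()); print("col300",g[135:200,295].tolist())
t=np.array([0.062,0.998]);x=np.array([.998,-.062])
for n,(u,v) in dict(frontmid=(318,147.5)).items(): print(n,onz(f,u,v,89,True).round(1))
R=f["range_z"]; print(R[175,295],R[175,318])
for v in (165,175,185):
  r=g[v,275:365]; d=np.diff(r); i=np.nonzero(abs(d)>25)[0]+275.5; print(v,[(float(a),onz(f,a,v,89,True)[:2].round(1).tolist()) for a in i])
T=pickle.load(open("top0.pkl","rb")); gt=cv2.cvtColor(T["color"],cv2.COLOR_BGR2GRAY).astype(int)
for v in(212,220,228): print(v,gt[v,340:376].tolist())
for u in (348,366): print(u,gt[200:240,u].tolist())
E
```

```text
row170 [112, 111, 113, 111, 111, 112, 123, 136, 144, 145, 145, 144, 146, 146, 146, 146, 145, 144, 145, 146, 146, 143, 141, 143, 144, 145, 145, 146, 146, 145, 142, 140, 132, 92, 61, 54, 55, 54, 55, 57, 57, 56, 56, 58, 57, 57, 58, 58, 58, 58, 59, 59, 104, 134, 148, 158, 211, 217, 217, 218, 217, 216, 215, 215, 217, 218, 217, 214, 212, 215, 216, 216, 217, 218, 218, 215, 212, 211, 209, 163, 157, 167, 174, 175, 175, 176, 175, 176, 175, 176]
col318 [137, 121, 120, 120, 120, 121, 121, 120, 121, 120, 119, 114, 133, 145, 148, 148, 147, 147, 148, 150, 149, 148, 149, 148, 149, 101, 66, 59, 57, 58, 58, 56, 57, 57, 57, 58, 57, 56, 56, 56, 55, 55, 56, 55, 53, 55, 56, 54, 54, 54, 53, 52, 53, 53, 53, 53, 54, 53, 52, 52, 50, 56, 64, 78, 78]
col300 [117, 117, 116, 116, 116, 116, 117, 115, 115, 116, 116, 109, 127, 140, 146, 145, 147, 146, 145, 146, 145, 146, 146, 145, 144, 145, 145, 145, 146, 145, 146, 146, 145, 146, 145, 146, 146, 146, 146, 145, 145, 146, 145, 146, 144, 145, 145, 145, 145, 145, 145, 146, 145, 145, 145, 144, 144, 144, 145, 145, 145, 145, 145, 145, 145]
frontmid [474.4 -63.8  89. ]
257.7
[... 635 characters left out ...]
74]
220 [59, 81, 84, 83, 83, 82, 81, 109, 112, 109, 109, 112, 115, 116, 108, 40, 1, 6, 6, 8, 46, 99, 103, 102, 99, 100, 102, 102, 94, 51, 70, 73, 71, 71, 74, 75]
228 [54, 73, 75, 78, 77, 75, 81, 100, 98, 98, 98, 99, 102, 105, 97, 22, 0, 3, 10, 16, 55, 99, 101, 100, 101, 100, 98, 101, 93, 54, 72, 74, 71, 73, 72, 73]
348 [84, 83, 82, 84, 83, 86, 108, 111, 113, 110, 113, 114, 111, 111, 115, 112, 113, 113, 114, 111, 112, 100, 100, 100, 101, 102, 103, 103, 98, 102, 99, 100, 101, 100, 101, 87, 68, 71, 70, 70]
366 [71, 70, 71, 72, 71, 75, 79, 111, 114, 115, 113, 114, 113, 113, 111, 113, 102, 103, 103, 100, 102, 101, 101, 101, 102, 99, 100, 102, 98, 100, 101, 102, 102, 102, 102, 101, 78, 72, 72, 74]
```

```bash
python3 -m crank '[[0,0,0,0.02,-0.0017,-0.001,1],[0,0,0,0.03,0,0,1],[0,0,0,0.02,0,0,1],[0,0,0,0,0,0,1],[0,0,0,0,0,0,1],[0,0,0,0,0,0,1]]'; python3 - <<'E'
from h import *; import pickle
go(515,-66.5,93,86.4)
f=vision.grab_frame("wrist"); 
go(515,-66.5,93,86.4)
a=cv2.resize(f["color"][120:320,220:420],(600,600),interpolation=cv2.INTER_CUBIC); cv2.imwrite("pics/w4.png",a)
E
```

```text
time_s: 8.32
eef_pos: [516.0, -66.4, 115.6]
eef_rot: [13.1, 89.9, 9.5]
ft_force: [-0.5, -0.4, -0.9]
gripper_width: 0.11
turn [ 0.02  0.1  -0.02] then shift [22.6 -0.2 -1. ]
turn [-1.7998e+02  4.0000e-02  1.5000e-01] then shift [22.6  0.2  1. ]
t 8.325 p [516.  -66.4 115.6] jawdir [0.062 0.998 0.   ] x [ 0.002  0.    -1.   ] q [  14.   12.  -27.    0.  -51. -108.] F [-0.5 -0.4 -0.9] w 0.11
turn [ 0.01  0.09 -0.02] then shift [22.5 -0.1 -0.9]
turn [-1.7999e+02  4.0000e-02  1.5000e-01] then shift [22.5  0.1  0.9]
t 8.375 p [515.9 -66.4 115.5] jawdir [0.063 0.998 0.   ] x [ 0.002  0.    -1.   ] q [  14.   12.  -27.    0.  -51. -108.] F [-0.1  0.7 -0.6] w 0.114
```

View pics/w4.png

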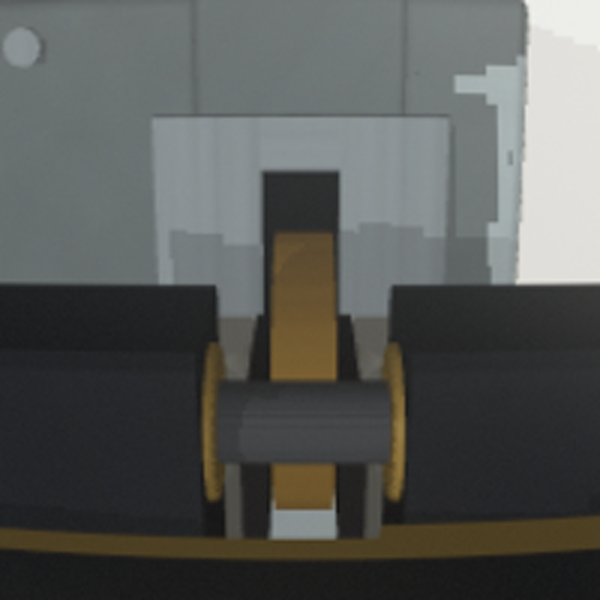

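The token sits laterally inside the slot (crop token 272–335, slot 262–339), so I'll lower it.

```bash
python3 -m crank '[[0,0,0,0.004,-0.0005,-0.0007,1],[0,0,0,0.006,0,0,1],[0,0,0,0.006,0,0,1],[0,0,0,0.006,0,0,1],[0,0,0,0,0,0,1],[0,0,0,0,0,0,1]]'; python3 -c "
from h import *
go(515,-66.8,93,86.4)"
```

```text
time_s: 9.12
eef_pos: [514.7, -67.1, 92.6]
eef_rot: [-98.1, 90.0, -101.7]
ft_force: [0.6, -0.1, -0.9]
gripper_width: 0.112
turn [ 0.   -0.    0.01] then shift [-0.4  0.3  0.3]
turn [-1.8e+02 -1.0e-02 -0.0e+00] then shift [-0.4 -0.3 -0.3]
t 9.125 p [514.7 -67.1  92.6] jawdir [ 0.063  0.998 -0.   ] x [-0. -0. -1.] q [  14.   14.  -29.    0.  -48. -108.] F [ 0.6 -0.1 -0.9] w 0.112
```

```bash
python3 -m crank '[[0,0,0,0,0,0,0.5],[0,0,0,0,0,0,0.5],[0,0,0,0,0,0,0.5],[0,0,0,0,0,0,0.5],[0,0,0,-0.04,0,0,0.5],[0,0,0,-0.05,0,0,0],[0,0,0,-0.05,0,0,-0.5],[0,0,0,-0.04,0,0,-1],[0,0,0,0,0,0,-1],[0,0,0,0,0,0,-1]]'; python3 - <<'E'
from h import *; import pickle
go(508.6,-193.1,185,86.4)
f=vision.grab_frame("top");t=vision.grab_frame("wrist"); pickle.dump(t,open("w5.pkl","wb")); pickle.dump(f,open("t5.pkl","wb"))
im=np.zeros((520,800,3),np.uint8); a=cv2.resize(t["color"][60:320,0:400],(800,520)); cv2.imwrite("pics/w5.png",a)
E
```

```text
time_s: 10.38
eef_pos: [514.1, -67.0, 272.0]
eef_rot: [150.7, 90.0, 147.1]
ft_force: [-0.1, 0.9, -0.4]
gripper_width: 0.759
turn [-0.01 -0.03 -0.02] then shift [  87.  -126.2    2.4]
turn [ 1.7999e+02 -3.0000e-02  5.0000e-02] then shift [ 87.  126.2  -2.4]
t 10.375 p [514.1 -67.  272. ] jawdir [0.063 0.998 0.   ] x [-0.001  0.    -1.   ] q [  14.    4.  -15.   -0.  -71. -108.] F [-0.1  0.9 -0.4] w 0.759
```

View pics/w5.png

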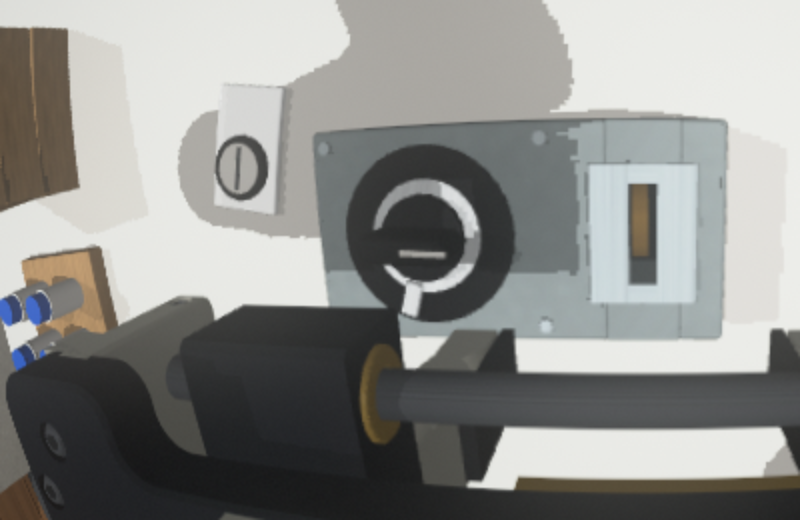

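```bash
python3 - <<'E'
from h import *; import pickle
w=pickle.load(open("w5.pkl","rb")); t=pickle.load(open("t5.pkl","rb"))
# token depth through slot (wrist): convert range
def p3(f,u,v):
    R=f["range_z"][v,u]; o,d=ray(f,u,v,True); n=cv2.Rodrigues(f["rvec"])[0][2]; return o+d*R/(n@d)
for u,v in((321,150),(321,165),(321,180),(321,195)): print("tok",p3(w,u,v).round(1))
h=cv2.cvtColor(w["color"],cv2.COLOR_BGR2HSV)
def blob(f,m,box,z,fish):
    k=np.zeros(m.shape,np.uint8); u0,u1,v0,v1=box; k[v0:v1,u0:u1]=m[v0:v1,u0:u1]
    n,l,st,ce=cv2.connectedComponentsWithStats(k); i=1+st[1:,4].argmax(); V,U=np.nonzero(l==i)
    q=np.array([onz(f,a,b,z,fish)[:2] for a,b in zip(U,V)],np.float32); r=cv2.minAreaRect(q); return st[i],q.mean(0),r
g=h[...,2]
for th in(150,190): 
  print("line w",th,blob(w,g>th,(192,228,180,195),131,True)); print("tab w",th,blob(w,g>th,(196,215,200,222),90,True))
gt=cv2.cvtColor(t["color"],cv2.COLOR_BGR2GRAY)
print("line t",blob(t,gt>60,(390,412,217,225),131,False)); print("tab t");print(gt[200:226:1,394:424])
P=cloud(t); hi=np.zeros(gt.shape,bool); hi[200:245,385:425]=(P[200:245,385:425,2]>122)&(P[200:245,385:425,2]<140); q=P[hi][:,:2].astype(np.float32); print("bar",len(q),cv2.minAreaRect(q))
c=np.array([508.6,-193.1])
ta=onz(w,206,209.5,90,True)[:2]; print("tab",ta,np.degrees(np.arctan2(*(ta-c)[::-1])))
E
```

```text
tok [483.3 -64.8  88.8]
tok [505.4 -66.1  54.3]
tok [524.5 -67.3  52.8]
tok [546.5 -68.7  41.8]
line w 150 (array([200, 186,  22,   2,  37], dtype=int32), array([ 507.45718, -179.46172], dtype=float32), ((507.4448547363281, -180.7071990966797), (23.535112380981445, 1.0657347440719604), 86.03433227539062))
tab w 150 (array([199, 200,  16,  18, 155], dtype=int32), array([ 541.2004, -206.4659], dtype=float32), ((542.4404296875, -205.2370147705078), (19.49545669555664, 21.40549087524414), 86.67071533203125))
line w 190 (array([193, 193,   4,   2,   5], dtype=int32), array([ 513.7765 , -200.25693], dtype=float32), ((513.8992309570312, -200.2487335205078), (3.55421781539917, 1.0275672674179077), 60.52213668823242))
tab w 190 (array([200, 200,  15,  18, 125], dtype=int32), array([ 541.741  , -206.65123], dtype=float32), ((542.7431640625, -205.415283203125), (18.204694747924805, 21.07405662536621), 82.12921905517578))Traceback (most recent call last):
  File "<stdin>", line 16, in <module>
  File "<stdin>", line 10, in blob
ValueError: attempt to get argmax of an empty sequence
```

```bash
python3 - <<'E'
from h import *; import pickle
w=pickle.load(open("w5.pkl","rb")); t=pickle.load(open("t5.pkl","rb")); T=pickle.load(open("top0.pkl","rb"))
gt=cv2.cvtColor(t["color"],cv2.COLOR_BGR2GRAY); g0=cv2.cvtColor(T["color"],cv2.COLOR_BGR2GRAY)
print(g0[200:222,398:420]); gw=cv2.cvtColor(w["color"],cv2.COLOR_BGR2GRAY); print(gw[198:222:2,194:220])
P=cloud(T); hi=np.zeros(gt.shape,bool); hi[200:245,385:425]=(P[200:245,385:425,2]>122)&(P[200:245,385:425,2]<140)
V,U=np.nonzero(hi); q=np.array([onz(T,a,b,131)[:2] for a,b in zip(U,V)],np.float32); print("bar0",len(q),cv2.minAreaRect(q),q.mean(0))
c=np.array([508.6,-193.1])
for u,v in((206,209.5),(207.5,202),(205.5,217)): ta=onz(w,u,v,90,True)[:2]; print("tab",ta,np.hypot(*(ta-c)),np.degrees(np.arctan2(*(ta-c)[::-1])))
ra=[onz(w,u,v,131,True)[:2] for u,v in((199.5,187),(222.5,187))]; print("line",ra)
# black disc circle fit in wrist
m=((gw<75)&(np.indices(gw.shape)[0]>125)&(np.indices(gw.shape)[0]<195)).astype(np.uint8); m[:,:165]=0; m[:,265:]=0
V,U=np.nonzero(m); L=[]
for v in range(134,192,3):
    uu=U[V==v]; 
    if len(uu)>3: L+=[(uu.min(),v),(uu.max(),v)]
q=np.array([onz(w,a,b,86,True)[:2] for a,b in L]); A=np.c_[2*q,np.ones(len(q))]
for _ in range(3):
    s=np.linalg.lstsq(A,(q**2).sum(1),rcond=None)[0]; r=np.sqrt(s[2]+s[0]**2+s[1]**2); e=abs(np.hypot(*(q-s[:2]).T)-r); k=e<max(2,np.median(e)*2); q,A=q[k],A[k]
print("disc",s[:2],r,len(q))
E
```

```text
[[ 74  75  70  73  72  72  71  72  69  74  71  71  71  72  73  72  72  79
   80  80  81  80]
 [ 76  75  74  75  77  75  74  77  77  74  74  71  71  74  74  70  73  75
   79  81  81  79]
 [ 74  78  78  79  72  76  76  75  80  75  75  75  76  75  76  74  72  69
   76  82  83  81]
 [ 70  49  43  34  31  24  24  28  29  28  38  62  73  73  73  74  75  70
   73  72  83  83]
 [ 30  12  18  17   3  17   1  15   5   8  24  40  29  39  61  71  75  74
   72  75  82  85]
 [  9  12   0   7  15   9  15  12   8  30  73 105  79  42  32  39  64  73
   74  72  74  84]
 [ 10  14  13  12  15  12   5   9   9  43  91 112 115 100  34  11  19  46
   73  71  75  74]
 [ 16  15   9  16   9  13   9   5  12  59 111 113 115 106  30   1  15  14
   36  63  74  75]
 [  8  11   7  14   5   3   2   6  25  69 113 111 110  81  21  12  10  10
    2  28  50  72]
 [  4  15   3  18  17  27  23  18  39  92 112 112 104  42  10  16   8  10
   11   8  23  54]
 [  8  15  42  64  72  88  89  87  87 106 111 114  99  28   0   8  12   9
   12  10   3  33]
 [ 50  77 110 115 117 117 117 111  93  98 109 108  76  24   3  11   2  15
   
[... 2040 characters left out ...]
43  43  43  43  57 157 159 144 123 113  96  85 134 136  98  61  52  51
   51  51  50  51  50  51  51  52]
 [ 43  42  43  43  45 119 158 161 161 161 162 161 160 144 132 118  92  73
   73  68  50  51  51  51  50  51]]
bar0 114 ((508.48187255859375, -190.494140625), (52.57745361328125, 15.260946273803711), 83.59205627441406) [ 508.15936 -192.10408]
tab [ 543.47990805 -207.09405172] 37.58246225445086 -21.86098556820758
tab [ 534.29486492 -203.56143671] 27.74288631980371 -22.1532605501101
tab [ 552.88999344 -209.41536916] 47.19952107677614 -20.22258490536465
line [array([ 507.11908574, -193.15368794]), array([ 508.88584879, -167.36272031])]
disc [ 505.45937408 -193.63536622] 52.997082297182175 40
```

```bash
python3 -m crank '[[-9.8,0,0,0,0,0,-1],[-9.8,0,0,0,0,0,-1],[-9.8,0,0,0,0,0,-1],[-9.8,0,0,0,0,0,-1],[-9.8,0,0,0,0,0,-1],[-9.8,0,0,0,0,0,-1],[-9.8,0,0,0,0,0,-1],[-9.8,0,0,0,0,0,-1],[-9.8,0,0,0,0,0,-1],[0,0,0,0,0,0,-1],[0,0,0,0,0,0,-1]]'; python3 - <<'E'
from h import *; import pickle
go(507,-193.6,190,174.8)
T=pickle.load(open("top0.pkl","rb"))
for u,v in((409.3,207),(409.5,206),(409.05,208)): a=onz(T,u,v,90)[:2]-[508.6,-193.1]; print(a,np.degrees(np.arctan2(a[1],a[0])))
E
```

```text
time_s: 11.85
eef_pos: [514.4, -67.1, 271.9]
eef_rot: [106.2, 89.9, -169.4]
ft_force: [-0.2, -0.5, -0.3]
gripper_width: 0.998
turn [-0.42 -0.02 -0.06] then shift [  81.9   -4.1 -126.7]
turn [ 1.7958e+02 -1.0000e-01  3.0000e-02] then shift [ 81.9   4.1 126.7]
t 11.85 p [514.4 -67.1 271.9] jawdir [-0.995  0.098  0.001] x [-0.001 -0.    -1.   ] q [ 14.   4. -15.  -0. -71. -20.] F [-0.2 -0.5 -0.3] w 0.998
[ 40.60555538 -15.36123984] -20.721825761302455
[ 43.32690417 -16.03149165] -20.305098459034618
[ 37.88930004 -14.55536165] -21.014525452460838
```

```bash
python3 -m crank '[[0,0,0,0.02,-0.002,-0.05,-1],[0,0,0,0.02,-0.002,-0.05,-1],[0,0,0,0.04,0,-0.0267,-1],[0,0,0,0.02,0,0,-1],[0,0,0,0,0,0,-1],[0,0,0,0,0,0,-1],[0,0,0,0,0,0,-1]]'; python3 - <<'E'
from h import *
go(507,-193.6,102,174.8)
f=vision.grab_frame("wrist")
a=cv2.resize(f["color"][100:340,180:460],(700,600),interpolation=cv2.INTER_CUBIC); cv2.imwrite("pics/w6.png",a)
E
```

```text
time_s: 12.72
eef_pos: [507.5, -193.3, 173.8]
eef_rot: [-89.9, 89.9, -5.3]
ft_force: [0.9, -1.2, -0.0]
gripper_width: 1.001
turn [-0.19  0.    0.12] then shift [71.8  0.4 -0.4]
turn [179.81   0.19  -0.  ] then shift [71.8 -0.4  0.4]
t 12.725 p [ 507.5 -193.3  173.8] jawdir [-0.996  0.094 -0.002] x [ 0.002 -0.    -1.   ] q [ -0.  11. -20.   0. -59.  -5.] F [ 0.9 -1.2 -0. ] w 1.001
```

View pics/w6.png

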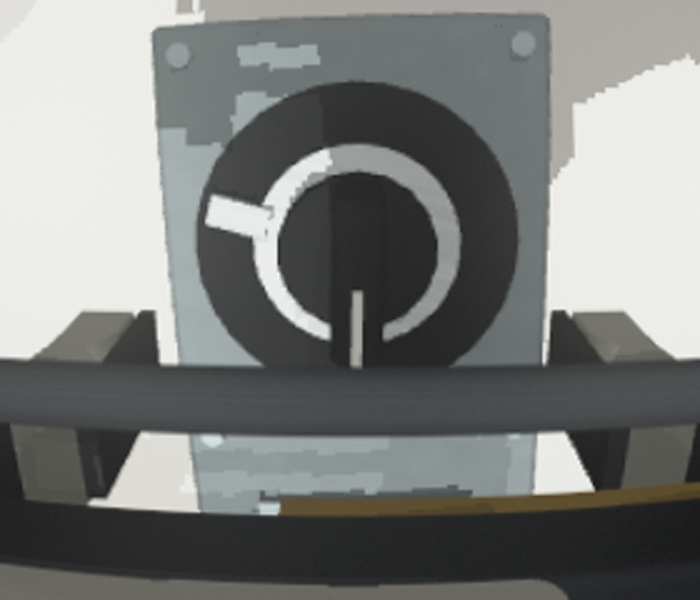

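```bash
python3 -m crank '[[0,0,0,0.02,0.001,0,-1],[0,0,0,0.03,0,0,-1],[0,0,0,0.0215,0,0,-1],[0,0,0,0,0,0,-0.2],[0,0,0,0,0,0,0.2],[0,0,0,0,0,0,0.2],[0,0,0,0,0,0,0.5],[0,0,0,0,0,0,0.7],[0,0,0,0,0,0,0.7],[0,0,0,0,0,0,1],[0,0,0,0,0,0,1],[0,0,0,0,0,0,1]]' 12 && python3 -m crank '[[0,0,0,0,0,0,1],[0,0,0,0,0,0,1],[0,0,0,0,0,0,1]]'; python3 -c "
from h import *
go(506.3,-193.6,102,174.8); print(manip.state()['torque'])"
```

```text
time_s: 14.28
eef_pos: [506.3, -193.5, 101.1]
eef_rot: [-90.6, 89.9, -6.0]
ft_force: [2.5, -0.1, -1.6]
gripper_width: 0.17
time_s: 14.65
eef_pos: [506.2, -193.5, 101.1]
eef_rot: [-91.3, 89.9, -6.7]
ft_force: [5.1, -1.1, -3.0]
gripper_width: 0.17
turn [-0.2  -0.    0.06] then shift [-0.9 -0.1 -0.1]
turn [1.798e+02 9.000e-02 0.000e+00] then shift [-0.9  0.1  0.1]
t 14.65 p [ 506.2 -193.5  101.1] jawdir [-0.996  0.094 -0.001] x [ 0.001 -0.    -1.   ] q [ -0.  15. -26.   0. -49.  -5.] F [ 5.1 -1.1 -3. ] w 0.17
[-0.47169873 -1.84758318  0.01280849]
```

```bash
python3 -m crank '[[0,0,0,0,-0.0007,0,1],[9,0,0,0,0,0,1],[9,0,0,0,0,0,1],[9,0,0,0,0,0,1],[9,0,0,0,0,0,1],[9,0,0,0,0,0,1],[0,0,0,0,0,0,1],[0,0,0,0,0,0,1]]' 15; python3 -c "
from h import *
go(506.9,-193.6,102,69.3); print(manip.state()['torque'])"
```

```text
time_s: 15.65
eef_pos: [506.7, -193.7, 101.1]
eef_rot: [-59.9, 90.0, -20.2]
ft_force: [4.2, -1.7, -3.0]
gripper_width: 0.167
turn [6.036e+01 3.000e-02 2.000e-02] then shift [-0.9  0.2  0.2]
turn [-1.1964e+02 -2.0000e-02  4.0000e-02] then shift [-0.9 -0.2 -0.2]
t 15.65 p [ 506.7 -193.7  101.1] jawdir [-0.638  0.77  -0.001] x [ 0.001 -0.    -1.   ] q [ -0.  15. -26.   0. -49. -50.] F [ 4.2 -1.7 -3. ] w 0.167
[-0.68756816 -1.66838486 -0.08657927]
```

```bash
python3 -m crank '[[10,0,0,0,0,0,1],[10,0,0,0,0,0,1],[10,0,0,0,0,0,1],[10,0,0,0,0,0,1],[10,0,0,0,0,0,1],[10,0,0,0,0,0,1],[0.4,0,0,0,0,0,1],[0,0,0,0,0,0,1],[0,0,0,0,0,0,1]]' && python3 -c "
from h import *
go(506.9,-193.6,102,69.3); print(manip.state()['torque'])" && python3 -m crank '[[0,0,0,0,0,0,0.5],[0,0,0,0,0,0,0.3],[0,0,0,0,0,0,0],[0,0,0,0,0,0,0],[0,0,0,-0.03,0,0,0],[0,0,0,-0.05,0,0,-0.5],[0,0,0,-0.05,0,0,-0.5],[0,0,0,-0.05,0,0,-0.5],[0,0,0,0,0,0.06,-0.5],[0,0,0,0,0,0,-0.5],[0,0,0,0,0,0,-0.5]]'; python3 - <<'E'
from h import *
go(506.9,-193.6,102,69.3)
f=vision.grab_frame("wrist"); t=vision.grab_frame("top")
im=np.zeros((500,800,3),np.uint8); im[:250,:400]=cv2.resize(f["color"],(400,250)); im[:500,400:]=0
cv2.imwrite("pics/w7.png",cv2.resize(f["color"],(800,500)))
P=cloud(t); hi=np.zeros(P.shape[:2],bool); hi[200:245,385:425]=(P[200:245,385:425,2]>122)&(P[200:245,385:425,2]<140)
V,U=np.nonzero(hi); q=np.array([onz(t,a,b,131)[:2] for a,b in zip(U,V)],np.float32); print("bar",len(q),cv2.minAreaRect(q) if len(q) else 0)
E
```

```text
time_s: 16.77
eef_pos: [506.7, -194.2, 101.1]
eef_rot: [-32.8, 89.9, -53.5]
ft_force: [5.3, -6.3, -4.8]
gripper_width: 0.167
turn [-0.03  0.05  0.03] then shift [-0.9  0.6 -0.1]
turn [ 1.7997e+02  5.0000e-02 -8.0000e-02] then shift [-0.9 -0.6  0.1]
t 16.775 p [ 506.7 -194.2  101.1] jawdir [ 0.354  0.935 -0.001] x [ 0.001 -0.001 -1.   ] q [  -0.   15.  -26.    0.  -49. -111.] F [ 5.3 -6.3 -4.8] w 0.167
[-2.12330129 -2.02599461 -0.06209837]
time_s: 18.15
eef_pos: [562.0, -214.8, 280.1]
eef_rot: [-168.3, 89.9, 170.9]
ft_force: [-1.0, -0.2, -0.2]
gripper_width: 0.751
turn [-0.12 -0.11  0.02] then shift [178.1   0.4 -59. ]
turn [1.7988e+02 4.0000e-02 1.7000e-01] then shift [178.1  -0.4  59. ]
t 18.15 p [ 562.  -214.8  280.1] jawdir [ 0.355  0.935 -0.   ] x [-0.002  0.    -1.   ] q [  -2.   12.   -4.   -0.  -74. -108.] F [-1.  -0.2 -0.2] w 0.751
bar 117 ((509.3332824707031, -192.35745239257812), (15.630072593688965, 51.731956481933594), 69.08966827392578)
```

View pics/w7.png

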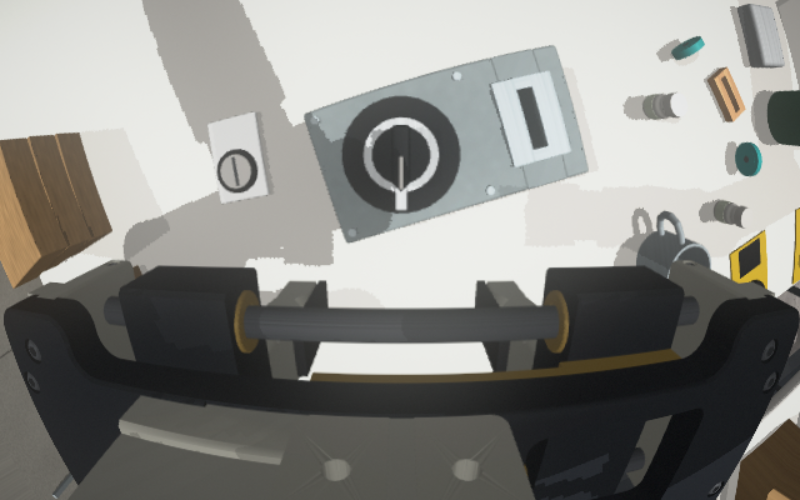

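The white pointer line at (401,175) points straight at the tab at (401,200). The top view puts the bar at −20.9°, against −20.7° for the tab. The gripper is clear, so I'm handing in.

```bash
python3 -c "
from rig import manip
print(manip.hand_in())"
```

```text
the job is handed in; nothing more can be done
None
```

The brass token is inside the timer box, and the knob's pointer is lined up with the index tab. I handed the job in at about 18 s; `hand_in` gives no verdict.

- **Token:** I took it from the rack, lowered it into the slot with no contact force showing, and let go. Depth readings through the slot put its top edge at about 54 mm, so its centre is roughly 60 mm below the mouth.
- **Knob:** I gripped the bar, turned it about 105° clockwise and let go. The last top view puts the bar at −20.9° and the tab at −20.7°, well within the 10° allowed. The last wrist picture shows the white line pointing straight at the tab.
- **Clearance:** The gripper finished about 180 mm above the knob, touching nothing. I saw no sign that the other goods had moved, but I did not measure their positions again at the end.
- **Disagreements:** The top and wrist cameras differed by 1–3 mm on the slot and knob positions. I used values between the two, leaning towards the wrist camera. Side forces while turning the knob reached about 8 N, so the grip was slightly off the knob's axis.
- **Starting angle:** The pointer started about 20° clockwise of where the description puts knob angle 0. I did not look into why, because the target is set by the tab.

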